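Load the gouge and unclip the carver's tool cassette

ROBOT

A 7-joint arm with a two-finger parallel gripper is mounted at the origin on the work surface. World frame = base frame: x ahead of the robot, y to its left, z up, the work surface at z = 0. Lengths are in mm, angles in rad, forces in N, time in s.
With the tool pointing down it reaches from about 425 to 950 mm from the base axis. Payload 16.7 kg.
Tool frame: the origin (TCP) lies at the very end of the fingers, on their centre line; the grasp point (between the pads) lies 19 mm behind it; x points along the fingers, z is the direction in which the jaws open and shut, and the axes are right-handed (so a half turn about x gives the same grasp; the last joint's range is limited). The gripper opens to 94 mm and grips with 3 to 60 N. Pads are 16 mm wide; open, the fingers measure 119 mm over their backs; the gripper's body (75 mm by 177 mm) begins 78 mm behind the grasp point.
Start: joints at [-1.456, 0.426, 0.074, 1.606, -0.034, 1.111, -0.067], TCP at [176.013, 651.609, 205.467] pointing down, gripper open.
Joint ranges: [-2.85, 2.85], [-0.5, 2.14], [-1.23, 1.37], [0.21, 2.46], [-1.02, 4.16], [0.16, 2.05], [-2.73, 2.73]. Speed limits (rad/s): [1.89, 1.89, 2.39, 2.39, 3.01, 3.01, 3.01].

INTERFACE

Orientations are given as a unit quaternion [x, y, z, w].
In Python, from station import env gives the robot as it stands.
- The arm moves only by the tool servo_tool, never from a script. Its argument "plan" is a list of rows, each an object of numbers: "fingers": the opening in per cent of the stroke, from 0 (shut) to 100 (fully open); "x", "y", "z": the shift along the tool's x, y, z in mm; "spin": the turn about the tool's x in rad. A call has exactly 5 rows; each row shifts and turns the pose as measured when the row begins, along the tool's axes as they then stand; what a row does not reach is not made up. A row lasts 1/10 s, in which the tool goes at most 50 mm and 8.59 degrees, less where a joint would pass 70% of its speed; a pose out of reach is approached as far as the arm can. A call with a gripper value outside its range is refused whole. The fingers move at their own pace and stop on an object; "squeeze" is the grip in N (left out, the last holds). Time passes only in rows, so rows that do not move let the fingers close, or fill a call up. It gives the time, the measured TCP pose, the force and the opening at its end, in the units of the state.
- env.sense(): the state, without advancing time (a new reading comes with each control period).
- env.grab_frame(name): name is "side" or "top"; returns the picture (400x640x3 uint8, red, green, blue); there is no depth.
- env.camera_model(name): a dict with "intrinsics" (3x3 intrinsics, pixels), "rvec" (rotation vector, rad) and "tvec" (3), from world to camera coordinates, as OpenCV has them. Camera axes: x right, y down, z forward; pixel columns grow to the right and rows downward; lengths in mm; the calibration is good to about 2 mm. A picture is of the moment at which its call begins. camera_model takes no time and is no camera call.
- env.finish_job(): hands the job in, once; it reports no verdict.
The state is a dict: "clock": time; "joint_pos": joint angles; "joint_vel": joint speeds; "joint_torque": joint torques, N m; "tcp_pos": TCP position; "eef_rot": TCP orientation; "wrist_force": force on the tool from outside, world axes, zero at the start; "moment": the same for the moment, N m; "finger_gap": finger opening in mm.
Only numpy, scipy, OpenCV 4.12 (cv2) and the standard library are available. Lean on these libraries where they do the work, as an engineer would, in place of code of your own. Each camera call takes 0.05 s, during which the arm holds its last target.

TASK

Take the gouge off its wooden rest and lay it, without dropping it, in the notches on top of the tool cassette in its dock, handle in the wide notch and steel end in the narrow one, and let go of it. Then pinch the cassette's two side catches together, lift the cassette out of the dock with the gouge lying in it, and finish while holding it by the catches, level and still, its underside at least 12 cm above the bench. Leave the knife, sharpening stone and plaque where they lie.

Things in the scene. Friction and masses are not known exactly. Their poses are not given: they have to be found in the camera images.
- gouge_mid (a point): On the axis of the gouge near its centre of mass, to grasp at: 50 mm above the bench at the start, tool level on its rest. Gouge: round wooden handle 20 mm thick, from 70 mm behind this point (-x) to 30 mm ahead, then a steel shank 7 mm thick to 90 mm ahead; 60 g. x: along the gouge to its blade; z: up at the start (it may roll about x).
- gouge_tip (a point): End of the gouge's steel blade, on its axis, 90 mm ahead (+x) of gouge_mid; same axes.
- gouge: The gouge as a whole; origin 10 mm below gouge_mid in the gouge's own frame, same axes.
- rest: Fixed wooden rest that carries the gouge at the start: base 150 x 60 x 8 mm and two notched posts, each 10 mm thick along the gouge, at x -50 and +60 mm, free space between them. Origin under its middle, x as the gouge's at the start.
- cassette_mid (a point): Point half-way between the two catch pads, to pinch at: 55 mm above the cassette's underside, 61 mm above the bench at the start. x: along the cassette from wide notch to narrow notch; y: the line along which the catches are pinched; z: up. Ribbed rubber pads 24 mm long (x), from z -15 to +11 mm, 58 mm apart over their outer faces at rest, 45 mm when fully pinched.
- cassette: Tool cassette: plywood housing 144 (x) x 48 (y) x 40 mm high, two notched posts on top (10 mm thick in x), origin and axes as cassette_base. Wide V notch (handle) at x -50, narrow V notch (shank) at x +60 mm. A gouge lying properly, blade to +x, has gouge_mid at x 0, y 0, z 88 mm (x up to 20 mm off still lies in both); notch arms reach z 93 mm. About 0.35 kg, balanced about x = 0.
- cassette_base (a point): Centre of the cassette's underside, 55 mm below cassette_mid, same axes; 6 mm above the bench at the start.
- catch_l (a joint): Aluminium catch half-way along the cassette's +y side: 0 at rest (sprung outwards), grows as it is pressed inwards, stop at 0.0065 m. 3 N to start, 5 N to reach the stop. Its tooth is clear of the dock's ledge from about 0.004 m. A grip of 20 to 40 N lifts the cassette.
- catch_r (a joint): The same on the cassette's -y side.
- dock: Fixed dark steel dock, 176 x 92 mm, origin under its middle on the bench, x and y as the cassette's, which stands in it upright on a 6 mm base with 1.5 mm play. Ledges over the catch teeth, 34 mm long at mid-length, lie below the pads, 28 to 44 mm either side of the middle, tops 33 mm above the bench. The cassette is locked until both catches are in; clear after 30 mm of lift.
- knife: Bystander: carving knife with a flat dark wooden handle, 148 mm long, 16 mm high, flat on the bench; origin under its middle.
- stone: Bystander: grey sharpening stone on a wooden block, 140 x 50 x 26 mm; origin at the centre of its underside.
- plaque: Bystander: round carved wooden plaque, 130 mm across, 18 mm thick, lying flat; origin at the centre of its underside.
Things that resemble listed ones, but are neither listed nor needed, are in the scene too. Leave any orange or yellow look-alike of the gouge alone.

How it is judged:
By the outcome, as a careful person would: the job done as asked, in the order asked, and still so for the second after the job is handed in, while the arm keeps its last pose, push and grip.
It also fails if it takes over 58 s, if anything falls off the work surface, if the arm or the gripper's body presses on something with over 40 N, if the wrist force passes 120 N, or if a joint passes its speed limit or range.

## Working session

There is one attempt and no reset: what is moved stays moved. The work goes in short steps, Python scripts to look and compute and a tool call to move; the robot and the scene stay as the last step left them, time stands still between calls to the robot, and variables do not carry over. Pictures are saved under pics/ and viewed, and the job is handed in when it is done.

Besides the shell and the picture viewer there is one more tool, called after ">>>" by a JSON object that holds its "fn" and its "kwargs", one argument or row to a line. servo_tool: Moves the arm, as the interface text tells. Its arguments: {"type":"object","properties":{"plan":{"type":"array"},"squeeze":{"type":"number"}},"required":["plan"]}

```bash
ls; mkdir -p pics; python3 - <<'E'
from station import env
import cv2,numpy as np
s=env.sense();print({k:np.round(v,3).tolist() for k,v in s.items()})
for n in("side","top"):
    f=env.grab_frame(n);cv2.imwrite(f"pics/{n}0.png",f[:,:,::-1]);m=env.camera_model(n)
    R=cv2.Rodrigues(np.array(m["rvec"]))[0];print(n,np.round(m["intrinsics"],1).tolist(),(-R.T@np.array(m["tvec"]).ravel()).round(),R[2].round(3))
E
```

```text
pics
{'clock': 0.0, 'joint_pos': [-1.456, 0.427, 0.074, 1.607, -0.034, 1.111, -0.067], 'joint_vel': [-0.001, -0.002, 0.0, 0.001, 0.001, -0.001, 0.001], 'joint_torque': [-0.002, -93.582, 3.666, -45.419, -0.049, 0.02, 0.0], 'tcp_pos': [175.934, 651.202, 204.781], 'eef_rot': [-0.43, 0.562, 0.43, 0.561], 'wrist_force': [0.076, -0.458, 0.125], 'moment': [-0.035, 0.0, 0.012], 'finger_gap': 94.048}
side [[421.1, 0.0, 322.0], [0.0, 421.1, 202.3], [0.0, 0.0, 1.0]] [ 168. -818.  927.] [ 0.27   0.609 -0.746]
top [[476.7, 0.0, 319.2], [0.0, 476.7, 196.6], [0.0, 0.0, 1.0]] [ 284. -134. 1467.] [ 0.129 -0.012 -0.992]
```

View pics/top0.png

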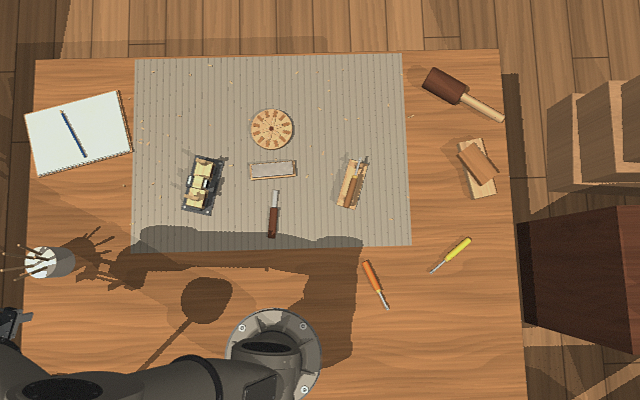

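View pics/side0.png

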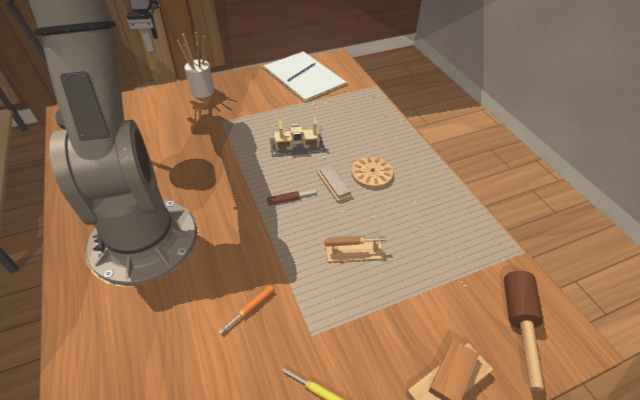

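The top view shows the cassette in its dock near (203,184) and the gouge on its rest near (352,182). The knife, stone and plaque lie between them. The side view shows the cassette near (298,138) and the gouge near (355,242). I'll zoom in on both.

```bash
python3 - <<'E'
import cv2,numpy as np
t=cv2.imread("pics/top0.png");s=cv2.imread("pics/side0.png")
def c(im,x,y,w,h,k): return cv2.resize(im[y:y+h,x:x+w],None,fx=k,fy=k,interpolation=cv2.INTER_CUBIC)
a=np.hstack([c(t,165,140,80,80,5),c(t,315,140,80,80,5)])
cv2.imwrite("pics/ztop.png",a)
a=np.hstack([c(s,260,105,80,60,5),c(s,315,215,80,60,5)])
cv2.imwrite("pics/zside.png",a)
E
```

```text
(no output)
```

View pics/ztop.png

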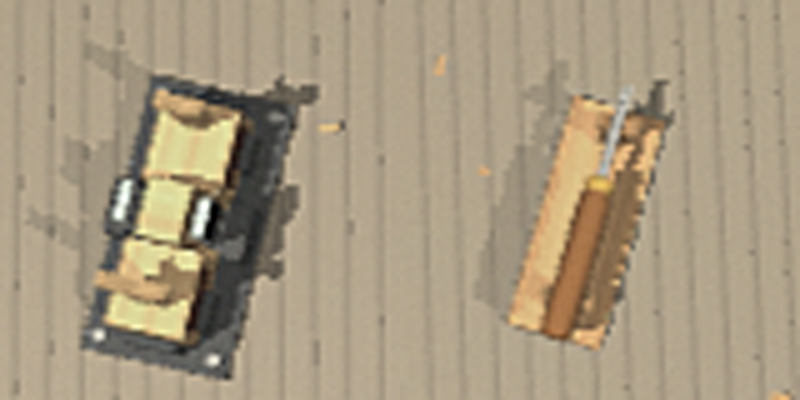

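View pics/zside.png

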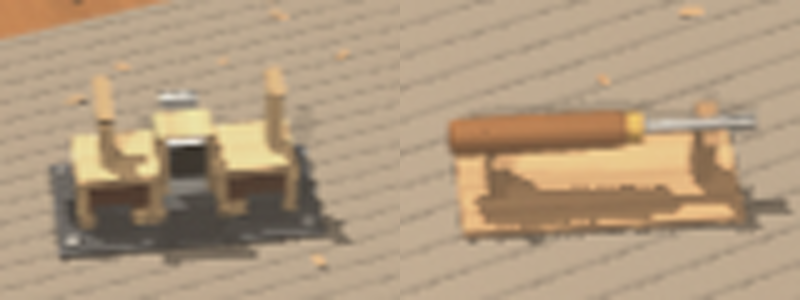

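```bash
cat > h.py <<'E'
import numpy as np,cv2
from scipy.optimize import least_squares
from station import env
M={n:env.camera_model(n) for n in("side","top")}
def proj(n,P):
    m=M[n];return cv2.projectPoints(np.array(P,float).reshape(-1,1,3),np.array(m["rvec"],float),np.array(m["tvec"],float),np.array(m["intrinsics"],float),None)[0].reshape(-1,2)
def W(pose,P):
    x,y,a=pose;P=np.array(P,float);c,s=np.cos(a),np.sin(a)
    return np.c_[x+c*P[:,0]-s*P[:,1],y+s*P[:,0]+c*P[:,1],P[:,2]]
def fit(obs,x0):
    f=lambda p:np.concatenate([(proj(n,W(p,[P]))-uv).ravel() for n,P,uv in obs])
    r=least_squares(f,x0,loss="soft_l1");return r.x,r.fun.reshape(-1,2) if r.fun.size else 0
def px(u,v,ox,oy,k=5): return np.array([ox+(u+.5)/k-.5,oy+(v+.5)/k-.5])
E
python3 - <<'E'
from h import *
T=lambda u,v:px(u,v,165,140);S=lambda u,v:px(u,v,260,105)
cas=[("top",(88,46,6),T(157,73)),("top",(88,-46,6),T(300,100)),("top",(-88,-46,6),T(230,380)),("top",(-88,46,6),T(82,348)),
("top",(0,0,72),T(162,208)),("side",(-88,-46,6),S(65,253)),("side",(88,-46,6),S(322,235))]
p,r=fit(cas,[600,150,-.2]);print("dock",p.round(3),r.round(1).tolist())
print("postN arms side",((proj("side",W(p,[(60,0,93),(60,20,93),(60,-20,93),(-50,0,93),(-50,20,93),(-50,-20,93)]))-[260,105])*5).round())
print("top",((proj("top",W(p,[(60,20,93),(60,-20,93),(-50,20,93),(-50,-20,93),(0,0,72)]))-[165,140])*5).round())
T=lambda u,v:px(u,v-0,315-80,140);S=lambda u,v:px(u,v,315-80,215)
g=[("top",(-70,0,50),T(558,333)),("top",(90,0,50),T(628,88)),("top",(30,0,50),T(600,180)),("side",(-70,0,50),S(454,134)),("side",(90,0,50),S(755,122)),("side",(30,0,50),S(643,125))]
p,r=fit(g,[600,-100,-.2]);print("gouge",p.round(3),r.round(1).tolist())
E
```

```text
dock [ 5.22154e+02  2.06198e+02 -2.50000e-01] [[-0.3, -0.2], [-0.3, 0.8], [-0.3, -0.2], [0.2, -0.4], [0.7, -0.2], [-1.6, 0.6], [0.6, -0.4]]
postN arms side [[272.  85.]
 [268.  66.]
 [276. 104.]
 [100.  98.]
 [ 98.  79.]
 [103. 118.]]
top [[147.  93.]
 [214. 108.]
 [100. 275.]
 [167. 290.]
 [164. 205.]]
gouge [ 554.041 -131.508  -13.63 ] [[-54.6, -25.9], [-23.0, -3.4], [-34.4, -11.9], [3.8, -49.9], [-9.5, -20.3], [-5.3, -31.5]]
```

```bash
python3 - <<'E'
from h import *
T=lambda u,v:px(u,v-0,315-80,140);S=lambda u,v:px(u,v,315-80,215)
g=[("top",(-70,0,50),T(558,333)),("top",(90,0,50),T(628,88)),("top",(30,0,50),T(600,180)),("side",(-70,0,50),S(454,134)),("side",(90,0,50),S(755,122)),("side",(30,0,50),S(643,125))]
p,r=fit(g,[520,-230,-.25]);print("gouge",p.round(3),r.round(1).tolist(),np.hypot(p[0],p[1]))
from scipy.spatial.transform import Rotation as Ro
s=env.sense();print(Ro.from_quat(s["eef_rot"]).as_matrix().round(3))
E
```

```text
gouge [ 5.03655e+02 -2.51678e+02 -3.22000e-01] [[-0.7, -0.0], [0.1, -1.2], [0.2, -1.0], [-1.1, 0.6], [0.0, -0.1], [-0.4, 0.4]] 563.0368418998199
[[-0.    -0.965  0.261]
 [-0.001  0.261  0.965]
 [-1.    -0.    -0.001]]
```

>>> {"fn": "servo_tool", "kwargs": {
  "plan": [
    {"fingers":100,"x":0,"y":-37,"z":-29,"spin":0},
    {"fingers":100,"x":0,"y":-37,"z":-29,"spin":0},
    {"fingers":100,"x":0,"y":-37,"z":-29,"spin":0},
    {"fingers":100,"x":0,"y":-37,"z":-29,"spin":0.05},
    {"fingers":100,"x":0,"y":-37,"z":-29,"spin":0}
  ],
  "squeeze": 20
}}

```text
clock: 0.6
tcp_pos: [313.3, 459.7, 201.8]
eef_rot: [-0.418, 0.572, 0.418, 0.569]
wrist_force: [1.3, 0.1, -0.4]
finger_gap: 94.0
```

```bash
cat >> h.py <<'E'
from scipy.spatial.transform import Rotation as Ro
C=[522.2,206.2,-.25]; G=[503.7,-251.7,-.322]
def go(x,y,z,yaw=None):
    s=env.sense();R=Ro.from_quat(s["eef_rot"]).as_matrix();p=s["tcp_pos"]
    d=R.T@(np.array([x,y,z])-p)
    print("t",s["clock"],"tcp",np.round(p,1),"F",np.round(s["wrist_force"],1),"gap",round(float(s["finger_gap"]),1),"tilt",R[:,0].round(3))
    print("delta",d.round(1),"n50",np.linalg.norm(d)/50)
    if yaw is not None:
        z_=R[:,2];a=np.arctan2(z_[1],z_[0]);e=(yaw+np.pi/2-a+np.pi/2)%np.pi-np.pi/2
        print("spin",round(-e,3))
E
python3 -c "
from h import *
go(520,200,205,G[2])"
```

```text
t 0.6 tcp [313.3 459.7 201.8] F [ 1.3  0.1 -0.4] gap 94.0 tilt [-0.003 -0.003 -1.   ]
delta [  -3.1 -275.2 -185.7] n50 6.639233290097061
spin 0.017
```

>>> {"fn": "servo_tool", "kwargs": {
  "plan": [
    {"fingers":100,"x":0,"y":-40,"z":-27,"spin":0.017},
    {"fingers":100,"x":0,"y":-40,"z":-27,"spin":0},
    {"fingers":100,"x":0,"y":-40,"z":-27,"spin":0},
    {"fingers":100,"x":0,"y":-40,"z":-27,"spin":0},
    {"fingers":100,"x":0,"y":-30,"z":-37,"spin":0}
  ]
}}

```text
clock: 1.1
tcp_pos: [452.1, 253.9, 201.6]
eef_rot: [-0.414, 0.575, 0.413, 0.572]
wrist_force: [1.7, 0.2, 0.2]
finger_gap: 93.8
```

```bash
python3 -c "
from h import *
go(503.7,-251.7,120,G[2])"
```

```text
t 1.1 tcp [452.1 253.9 201.6] F [1.7 0.2 0.2] gap 93.8 tilt [-0.003 -0.003 -1.   ]
delta [  83.1 -209.2 -462.9] n50 10.295262799847606
spin -0.0
```

>>> {"fn": "servo_tool", "kwargs": {
  "plan": [
    {"fingers":100,"x":0,"y":-20,"z":-45,"spin":0},
    {"fingers":100,"x":0,"y":-20,"z":-45,"spin":0},
    {"fingers":100,"x":0,"y":-20,"z":-45,"spin":0},
    {"fingers":100,"x":0,"y":-20,"z":-45,"spin":0},
    {"fingers":100,"x":0,"y":-20,"z":-45,"spin":0}
  ]
}}

```text
clock: 1.6
tcp_pos: [475.2, 4.8, 202.0]
eef_rot: [-0.413, 0.576, 0.413, 0.572]
wrist_force: [0.8, -0.7, 0.2]
finger_gap: 94.2
```

>>> {"fn": "servo_tool", "kwargs": {
  "plan": [
    {"fingers":100,"x":10,"y":-20,"z":-44,"spin":0},
    {"fingers":100,"x":20,"y":-20,"z":-40,"spin":0},
    {"fingers":100,"x":20,"y":-20,"z":-40,"spin":0},
    {"fingers":100,"x":20,"y":-20,"z":-40,"spin":0},
    {"fingers":100,"x":0,"y":-20,"z":-40,"spin":0}
  ]
}}

```text
clock: 2.1
tcp_pos: [504.4, -226.5, 131.9]
eef_rot: [-0.414, 0.574, 0.413, 0.573]
wrist_force: [1.8, 0.8, -0.4]
finger_gap: 93.9
```

```bash
python3 -c "
from h import *
go(503.7,-251.7,120,G[2])"
```

```text
t 2.1 tcp [ 504.4 -226.5  131.9] F [ 1.8  0.8 -0.4] gap 93.9 tilt [ 0.    -0.001 -1.   ]
delta [ 11.9  -7.3 -24.1] n50 0.5575784486938171
spin 0.0
```

>>> {"fn": "servo_tool", "kwargs": {
  "plan": [
    {"fingers":100,"x":20,"y":-7,"z":-24,"spin":0},
    {"fingers":100,"x":0,"y":0,"z":0,"spin":0},
    {"fingers":100,"x":0,"y":0,"z":0,"spin":0},
    {"fingers":100,"x":0,"y":0,"z":0,"spin":0},
    {"fingers":100,"x":0,"y":0,"z":0,"spin":0}
  ]
}}

```text
clock: 2.6
tcp_pos: [502.1, -257.7, 110.6]
eef_rot: [-0.412, 0.576, 0.411, 0.574]
wrist_force: [0.8, 0.5, -0.3]
finger_gap: 93.9
```

```bash
python3 - <<'E'
from h import *
go(503.7,-251.7,37,G[2])
t=env.grab_frame("top")[:,:,::-1];s=env.grab_frame("side")[:,:,::-1]
def c(im,x,y,w,h,k): return cv2.resize(im[y:y+h,x:x+w],None,fx=k,fy=k,interpolation=cv2.INTER_CUBIC)
cv2.imwrite("pics/a1.png",np.hstack([c(t,315,140,80,80,5),c(s,315,200,80,80,5)]))
print(env.sense()["tcp_pos"], proj("side",[env.sense()["tcp_pos"]]))
E
```

```text
t 2.6 tcp [ 502.1 -257.7  110.6] F [ 0.8  0.5 -0.3] gap 93.9 tilt [-0.002 -0.003 -1.   ]
delta [73.6  0.4  6.5] n50 1.4780465970370835
spin -0.006
[ 502.30971952 -257.66734706  110.72377573] [[353.51983439 227.90824996]]
```

View pics/a1.png

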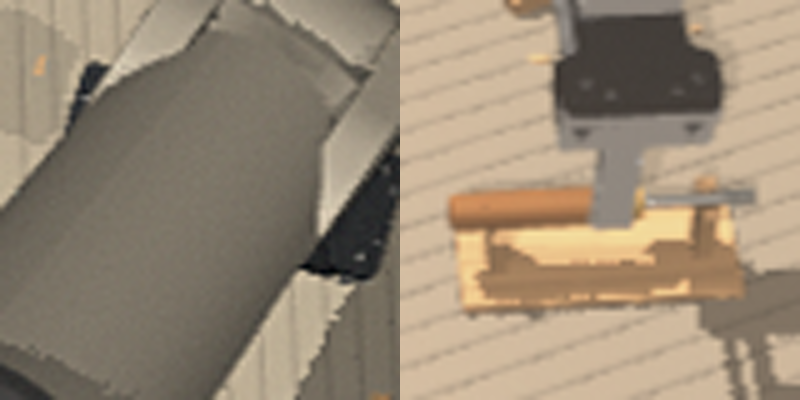

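>>> {"fn": "servo_tool", "kwargs": {
  "plan": [
    {"fingers":100,"x":0,"y":0,"z":6,"spin":0},
    {"fingers":100,"x":35,"y":0,"z":0,"spin":0},
    {"fingers":100,"x":33,"y":0,"z":0,"spin":0},
    {"fingers":100,"x":5,"y":0,"z":0,"spin":0},
    {"fingers":100,"x":0,"y":0,"z":0,"spin":0}
  ]
}}

```text
clock: 3.2
tcp_pos: [507.9, -248.0, 38.6]
eef_rot: [-0.415, 0.573, 0.412, 0.574]
wrist_force: [0.6, 0.0, 0.5]
finger_gap: 94.1
```

```bash
python3 -c "
from h import *
go(503.7,-251.7,37,G[2])"
```

```text
t 3.2 tcp [ 507.9 -248.    38.6] F [0.6 0.  0.5] gap 94.1 tilt [ 0.004 -0.003 -1.   ]
delta [ 1.6  2.8 -4.8] n50 0.11659577444805228
spin -0.001
```

>>> {"fn": "servo_tool", "kwargs": {
  "plan": [
    {"fingers":100,"x":1,"y":2,"z":-4,"spin":0},
    {"fingers":100,"x":0,"y":0,"z":0,"spin":0},
    {"fingers":70,"x":0,"y":0,"z":0,"spin":0},
    {"fingers":45,"x":0,"y":0,"z":0,"spin":0},
    {"fingers":45,"x":0,"y":0,"z":0,"spin":0}
  ],
  "squeeze": 15
}}

```text
clock: 3.7
tcp_pos: [506.8, -251.9, 42.1]
eef_rot: [-0.416, 0.572, 0.41, 0.576]
wrist_force: [-0.4, 0.3, 0.4]
finger_gap: 73.6
```

```bash
python3 - <<'E'
from h import *
go(503.7,-251.7,37,G[2])
s=env.grab_frame("side")[:,:,::-1];t=env.grab_frame("top")[:,:,::-1]
def c(im,x,y,w,h,k): return cv2.resize(im[y:y+h,x:x+w],None,fx=k,fy=k,interpolation=cv2.INTER_CUBIC)
cv2.imwrite("pics/a2.png",np.hstack([c(t,315,140,80,80,5),c(s,315,200,80,80,5)]))
E
```

```text
t 3.7 tcp [ 506.8 -251.9   42.1] F [-0.4  0.3  0.4] gap 73.6 tilt [ 0.009 -0.004 -1.   ]
delta [ 5.   3.  -0.8] n50 0.118628687236023
spin -0.001
```

View pics/a2.png

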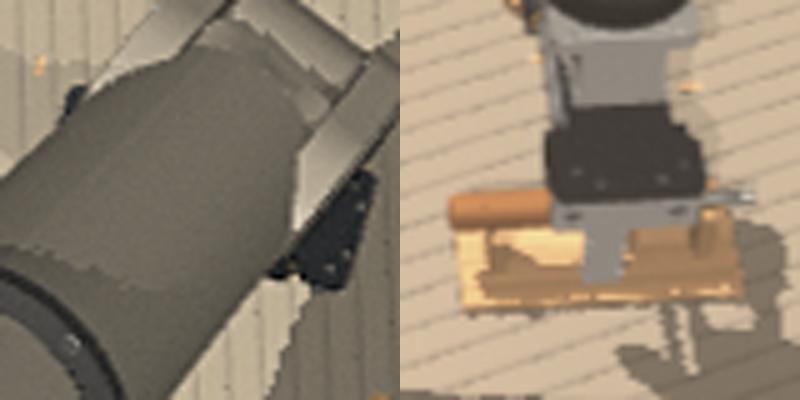

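>>> {"fn": "servo_tool", "kwargs": {
  "plan": [
    {"fingers":45,"x":4,"y":2,"z":0,"spin":0},
    {"fingers":30,"x":0,"y":0,"z":0,"spin":0},
    {"fingers":0,"x":0,"y":0,"z":0,"spin":0},
    {"fingers":0,"x":0,"y":0,"z":0,"spin":0},
    {"fingers":0,"x":0,"y":0,"z":0,"spin":0}
  ],
  "squeeze": 15
}}

```text
clock: 4.3
tcp_pos: [504.4, -251.1, 37.2]
eef_rot: [-0.416, 0.572, 0.41, 0.575]
wrist_force: [-0.1, -0.6, -0.4]
finger_gap: 25.3
```

```bash
python3 - <<'E'
from h import *
go(503.7,-251.7,37,G[2])
for i in range(3):
  s=env.sense(); print(s["clock"],s["tcp_pos"].round(2) if hasattr(s["tcp_pos"],"round") else s["tcp_pos"],np.round(s["eef_rot"],4))
E
```

```text
t 4.3 tcp [ 504.4 -251.1   37.2] F [-0.1 -0.6 -0.4] gap 25.3 tilt [ 0.008 -0.004 -1.   ]
delta [ 0.2  0.5 -0.8] n50 0.01998859639856495
spin -0.001
4.3 [ 504.44 -251.06   37.22] [-0.416   0.5721  0.4104  0.5755]
4.3 [ 504.44 -251.06   37.22] [-0.416   0.5721  0.4104  0.5755]
4.3 [ 504.44 -251.06   37.22] [-0.416   0.5721  0.4104  0.5755]
```

>>> {"fn": "servo_tool", "kwargs": {
  "plan": [
    {"fingers":0,"x":0,"y":0,"z":0,"spin":0},
    {"fingers":0,"x":0,"y":0,"z":0,"spin":0},
    {"fingers":0,"x":0,"y":0,"z":0,"spin":0},
    {"fingers":0,"x":-15,"y":0,"z":0,"spin":0},
    {"fingers":0,"x":-20,"y":0,"z":0,"spin":0}
  ],
  "squeeze": 25
}}

```text
clock: 4.8
tcp_pos: [502.8, -250.3, 72.1]
eef_rot: [-0.415, 0.573, 0.412, 0.575]
wrist_force: [0.1, -0.2, 0.2]
finger_gap: 19.5
```

```bash
python3 - <<'E'
from h import *
go(503.7,-251.7,150,G[2])
s=env.grab_frame("side")[:,:,::-1];t=env.grab_frame("top")[:,:,::-1]
def c(im,x,y,w,h,k): return cv2.resize(im[y:y+h,x:x+w],None,fx=k,fy=k,interpolation=cv2.INTER_CUBIC)
cv2.imwrite("pics/a3.png",np.hstack([c(t,315,140,80,80,5),c(s,315,200,80,80,5)]))
E
```

```text
t 4.8 tcp [ 502.8 -250.3   72.1] F [ 0.1 -0.2  0.2] gap 19.5 tilt [ 0.004 -0.002 -1.   ]
delta [-77.9  -1.7  -1.1] n50 1.5592737294980776
spin -0.001
```

View pics/a3.png

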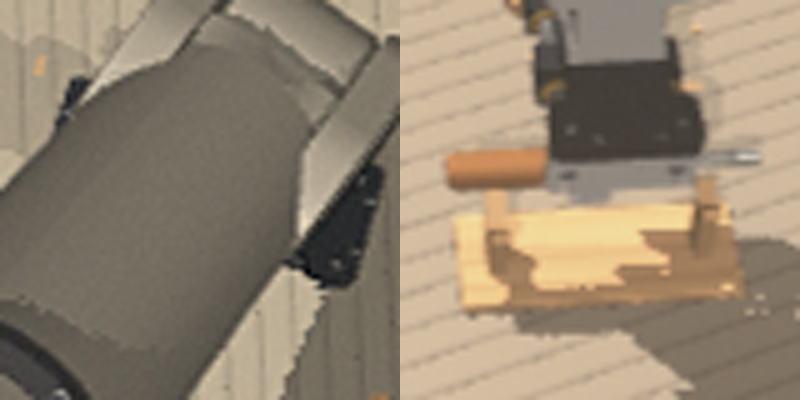

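>>> {"fn": "servo_tool", "kwargs": {
  "plan": [
    {"fingers":0,"x":-25,"y":0,"z":0,"spin":0},
    {"fingers":0,"x":-30,"y":0,"z":0,"spin":0},
    {"fingers":0,"x":-30,"y":3,"z":10,"spin":0},
    {"fingers":0,"x":-15,"y":6,"z":20,"spin":0},
    {"fingers":0,"x":0,"y":9,"z":30,"spin":0}
  ]
}}

```text
clock: 5.4
tcp_pos: [504.3, -190.6, 179.1]
eef_rot: [-0.415, 0.574, 0.408, 0.577]
wrist_force: [0.4, -1.0, -1.3]
finger_gap: 19.5
```

>>> {"fn": "servo_tool", "kwargs": {
  "plan": [
    {"fingers":0,"x":0,"y":10,"z":34,"spin":0},
    {"fingers":0,"x":0,"y":10,"z":34,"spin":0},
    {"fingers":0,"x":0,"y":10,"z":34,"spin":0},
    {"fingers":0,"x":0,"y":10,"z":34,"spin":0},
    {"fingers":0,"x":0,"y":10,"z":34,"spin":-0.03}
  ]
}}

```text
clock: 5.9
tcp_pos: [511.8, -8.5, 180.8]
eef_rot: [-0.423, 0.567, 0.415, 0.573]
wrist_force: [0.9, 0.8, -0.1]
finger_gap: 19.0
```

```bash
python3 -c "
from h import *
go(*C[:2],160,C[2])"
```

```text
t 5.9 tcp [511.8  -8.5 180.8] F [ 0.9  0.8 -0.1] gap 19.0 tilt [ 0.014 -0.004 -1.   ]
delta [ 20.   54.4 208. ] n50 4.318353222624522
spin -0.053
```

```bash
python3 -c "
from h import *
go(*C[:2],160,C[2])"
```

```text
t 5.9 tcp [511.8  -8.5 180.8] F [ 0.9  0.8 -0.1] gap 19.0 tilt [ 0.014 -0.004 -1.   ]
delta [ 20.   54.4 208. ] n50 4.318353222624522
spin -0.053
```

>>> {"fn": "servo_tool", "kwargs": {
  "plan": [
    {"fingers":0,"x":0,"y":9,"z":36,"spin":-0.02},
    {"fingers":0,"x":0,"y":9,"z":36,"spin":-0.02},
    {"fingers":0,"x":0,"y":9,"z":36,"spin":-0.01},
    {"fingers":0,"x":0,"y":9,"z":36,"spin":0},
    {"fingers":0,"x":0,"y":7,"z":28,"spin":0}
  ]
}}

```text
clock: 6.4
tcp_pos: [515.2, 176.7, 181.6]
eef_rot: [-0.438, 0.554, 0.43, 0.562]
wrist_force: [0.6, -0.4, -1.1]
finger_gap: 19.4
```

```bash
python3 -c "
from h import *
go(*C[:2],160,C[2])"
```

```text
t 6.4 tcp [515.2 176.7 181.6] F [ 0.6 -0.4 -1.1] gap 19.4 tilt [ 0.016 -0.003 -1.   ]
delta [21.6  0.8 30.3] n50 0.7445856086222
spin 0.0
```

>>> {"fn": "servo_tool", "kwargs": {
  "plan": [
    {"fingers":0,"x":10,"y":0,"z":15,"spin":0},
    {"fingers":0,"x":10,"y":0,"z":12,"spin":0},
    {"fingers":0,"x":0,"y":0,"z":0,"spin":0},
    {"fingers":0,"x":0,"y":0,"z":0,"spin":0},
    {"fingers":0,"x":0,"y":0,"z":0,"spin":0}
  ]
}}

```text
clock: 6.9
tcp_pos: [522.2, 204.4, 159.5]
eef_rot: [-0.439, 0.555, 0.43, 0.561]
wrist_force: [0.6, -0.2, -0.2]
finger_gap: 19.6
```

```bash
python3 - <<'E'
from h import *
go(*C[:2],120,C[2])
s=env.grab_frame("side")[:,:,::-1];t=env.grab_frame("top")[:,:,::-1]
def c(im,x,y,w,h,k): return cv2.resize(im[y:y+h,x:x+w],None,fx=k,fy=k,interpolation=cv2.INTER_CUBIC)
cv2.imwrite("pics/b1.png",np.hstack([c(t,165,130,80,100,5),c(s,260,70,80,100,5)]))
E
```

```text
t 6.9 tcp [522.2 204.4 159.5] F [ 0.6 -0.2 -0.2] gap 19.6 tilt [ 0.015 -0.004 -1.   ]
delta [39.5  1.1  1.7] n50 0.7910463358371652
spin 0.002
```

View pics/b1.png

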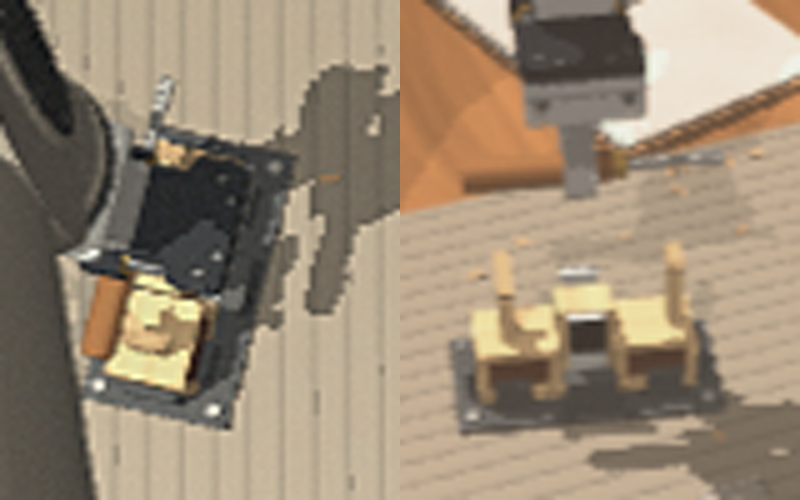

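```bash
python3 - <<'E'
from h import *
T=lambda u,v:px(u,v,165,130);S=lambda u,v:px(u-400,v,260,70)
def tri(a,b):
    return least_squares(lambda P:np.concatenate([(proj("top",[P])-a).ravel(),(proj("side",[P])-b).ravel()]),[522,206,170])
b=tri(T(97,355),S(466,184));t=tri(T(168,78),S(722,158))
print(b.x.round(1),b.fun.round(1),t.x.round(1),t.fun.round(1));d=t.x-b.x;print(np.linalg.norm(d),np.arctan2(d[1],d[0]),d[2]/160, "mid",(b.x+d*70/160).round(1))
p=env.sense()["tcp_pos"];print(p)
for yaw in(-.25,):
  P=W([p[0],p[1],yaw],[(-70,0,172.5),(90,0,172.5),(30,0,172.5)]);print((proj("side",P)-[260,70])*5+[400,0],(proj("top",P)-[165,130])*5)
E
```

```text
[454.  220.4 165.6] [ 0.1 -0.5 -0.5  0.1] [606.4 180.7 171.5] [ 0.1 -0.3 -0.3  0.1]
157.65190741168985 -0.2549059183197947 0.036971769548590674 mid [520.7 203.1 168.2]
[522.35011878 204.48346774 159.82553387]
[[460.74703046 171.42179128]
 [722.21639095 152.45363266]
 [625.00955838 159.50545172]] [[ 89.48259482 348.24001114]
 [163.21624526  68.81034242]
 [135.83576185 172.57462593]]
```

>>> {"fn": "servo_tool", "kwargs": {
  "plan": [
    {"fingers":0,"x":20,"y":0,"z":2,"spin":0},
    {"fingers":0,"x":20,"y":0,"z":0,"spin":0},
    {"fingers":0,"x":15,"y":0,"z":0,"spin":0},
    {"fingers":0,"x":0,"y":0,"z":0,"spin":0},
    {"fingers":0,"x":0,"y":0,"z":0,"spin":0}
  ]
}}

```text
clock: 7.5
tcp_pos: [525.6, 203.4, 105.9]
eef_rot: [-0.438, 0.554, 0.428, 0.564]
wrist_force: [0.2, 1.4, 0.2]
finger_gap: 19.4
```

```bash
python3 - <<'E'
from h import *
go(*C[:2],82,C[2])
s=env.grab_frame("side")[:,:,::-1];t=env.grab_frame("top")[:,:,::-1]
def c(im,x,y,w,h,k): return cv2.resize(im[y:y+h,x:x+w],None,fx=k,fy=k,interpolation=cv2.INTER_CUBIC)
cv2.imwrite("pics/b2.png",np.hstack([c(t,165,130,80,100,5),c(s,260,70,80,100,5)]))
E
```

```text
t 7.5 tcp [525.6 203.4 105.9] F [0.2 1.4 0.2] gap 19.4 tilt [ 0.019 -0.001 -1.   ]
delta [23.8  4.4  1.8] n50 0.48643635019001324
spin -0.003
```

View pics/b2.png

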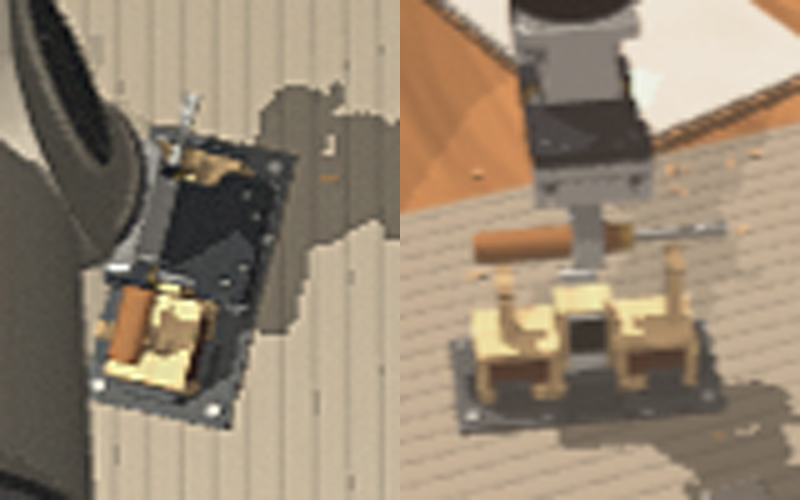

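```bash
cat >> h.py <<'E'
def tri(a,b):
    return least_squares(lambda P:np.concatenate([(proj("top",[P])-a).ravel(),(proj("side",[P])-b).ravel()]),[522,206,170])
def gouge(tb,tt,sb,st,to=(165,130),so=(260,70)):
    b=tri(px(*tb,*to),px(sb[0]-400,sb[1],*so));t=tri(px(*tt,*to),px(st[0]-400,st[1],*so));d=t.x-b.x;m=b.x+d*70/160
    c,s=np.cos(C[2]),np.sin(C[2]);e=m[:2]-C[:2]
    print("len",np.linalg.norm(d).round(1),"yaw",np.arctan2(d[1],d[0]).round(3),"pitch",(d[2]/160).round(3),"mid",m.round(1),"in cas x,y",(c*e[0]+s*e[1]).round(1),(-s*e[0]+c*e[1]).round(1),b.fun.round(1),t.fun.round(1))
E
python3 - <<'E'
from h import *
gouge((123,362),(193,97),(475,246),(725,229))
E
```

```text
len 157.7 yaw -0.25 pitch -0.01 mid [522.4 200.9 119.9] in cas x,y 1.5 -5.1 [ 0.1 -0.5 -0.6  0.1] [ 0.1 -0.4 -0.5  0.1]
```

>>> {"fn": "servo_tool", "kwargs": {
  "plan": [
    {"fingers":0,"x":8,"y":2,"z":3.5,"spin":0},
    {"fingers":0,"x":0,"y":0,"z":0,"spin":0},
    {"fingers":0,"x":0,"y":0,"z":0,"spin":0},
    {"fingers":0,"x":0,"y":0,"z":0,"spin":0},
    {"fingers":0,"x":0,"y":0,"z":0,"spin":0}
  ]
}}

```text
clock: 8.1
tcp_pos: [525.5, 208.7, 99.4]
eef_rot: [-0.438, 0.553, 0.429, 0.565]
wrist_force: [-0.1, -0.4, 0.3]
finger_gap: 19.3
```

```bash
python3 - <<'E'
from h import *
go(*C[:2],82,C[2])
s=env.grab_frame("side")[:,:,::-1];t=env.grab_frame("top")[:,:,::-1]
def c(im,x,y,w,h,k): return cv2.resize(im[y:y+h,x:x+w],None,fx=k,fy=k,interpolation=cv2.INTER_CUBIC)
cv2.imwrite("pics/b3.png",np.hstack([c(t,178,140,50,75,8),c(s,275,90,50,75,8)]))
cv2.imwrite("pics/b3o.png",c(cv2.imread("pics/top0.png"),178,140,50,75,8))
P=W(C,[(60,0,99),(-50,0,99)]);print((proj("top",P)-[178,140])*8)
E
```

```text
t 8.1 tcp [525.5 208.7  99.4] F [-0.1 -0.4  0.3] gap 19.3 tilt [ 0.022  0.001 -1.   ]
delta [17.3  3.  -3.3] n50 0.35808006642069024
spin -0.002
[[180.99864929 157.30226276]
 [104.57931127 449.137948  ]]
```

View pics/b3.png

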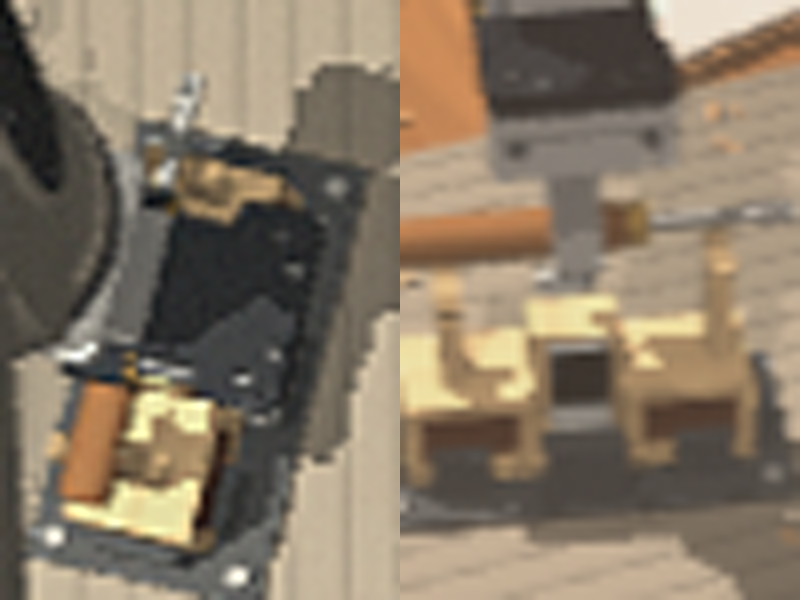

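View pics/b3o.png

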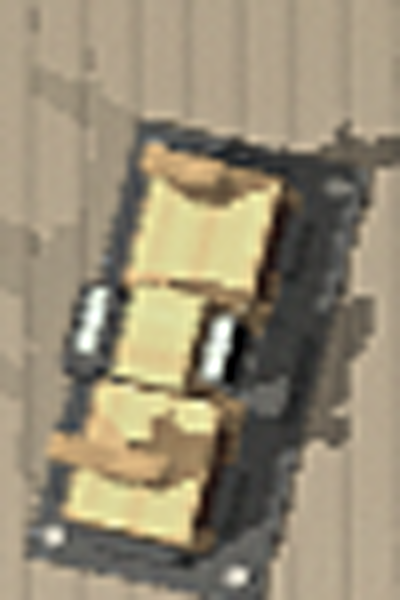

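```bash
python3 - <<'E'
from h import *
for y in(-5,0,5):
  P=W(C,[(-70,y,112),(90,y,112),(60,y,112)]);print(y,((proj("top",P)-[178,140])*8).round().tolist(), ((proj("side",P)-[275,90])*8+[400,0]).round().tolist())
for y in(-24,0,24):
  P=W(C,[(60,y,99),(-50,y,99),(72,y,46),(-72,y,46)]);print(y,((proj("top",P)-[178,140])*8).round().tolist())
E
```

```text
-5 [[95.0, 502.0], [207.0, 74.0], [186.0, 153.0]] [[387.0, 249.0], [792.0, 218.0], [717.0, 224.0]]
0 [[81.0, 499.0], [193.0, 71.0], [172.0, 150.0]] [[386.0, 242.0], [790.0, 211.0], [715.0, 216.0]]
5 [[67.0, 496.0], [180.0, 68.0], [159.0, 147.0]] [[386.0, 234.0], [788.0, 203.0], [714.0, 209.0]]
-24 [[245.0, 172.0], [169.0, 464.0], [284.0, 170.0], [189.0, 539.0]]
0 [[181.0, 157.0], [105.0, 449.0], [222.0, 156.0], [126.0, 525.0]]
24 [[117.0, 143.0], [40.0, 435.0], [161.0, 142.0], [64.0, 511.0]]
```

>>> {"fn": "servo_tool", "kwargs": {
  "plan": [
    {"fingers":0,"x":7,"y":2,"z":0,"spin":0},
    {"fingers":0,"x":5,"y":0,"z":0,"spin":0},
    {"fingers":0,"x":0,"y":0,"z":0,"spin":0},
    {"fingers":0,"x":0,"y":0,"z":0,"spin":0},
    {"fingers":0,"x":0,"y":0,"z":0,"spin":0}
  ]
}}

```text
clock: 8.7
tcp_pos: [523.5, 209.0, 85.9]
eef_rot: [-0.438, 0.553, 0.429, 0.565]
wrist_force: [-0.0, -0.7, -1.0]
finger_gap: 19.1
```

```bash
cat > look.py <<'E'
from h import *
import sys
go(*C[:2],float(sys.argv[2]),C[2])
s=env.grab_frame("side")[:,:,::-1];t=env.grab_frame("top")[:,:,::-1]
def c(im,x,y,w,h,k): return cv2.resize(im[y:y+h,x:x+w],None,fx=k,fy=k,interpolation=cv2.INTER_CUBIC)
cv2.imwrite(f"pics/{sys.argv[1]}.png",np.hstack([c(t,165,130,80,100,5),c(s,260,70,80,100,5)]))
E
python3 look.py b4 82
```

```text
t 8.7 tcp [523.5 209.   85.9] F [-0.  -0.7 -1. ] gap 19.1 tilt [ 0.021  0.    -1.   ]
delta [ 3.9  0.6 -3. ] n50 0.09912567333278728
spin -0.002
```

View pics/b4.png

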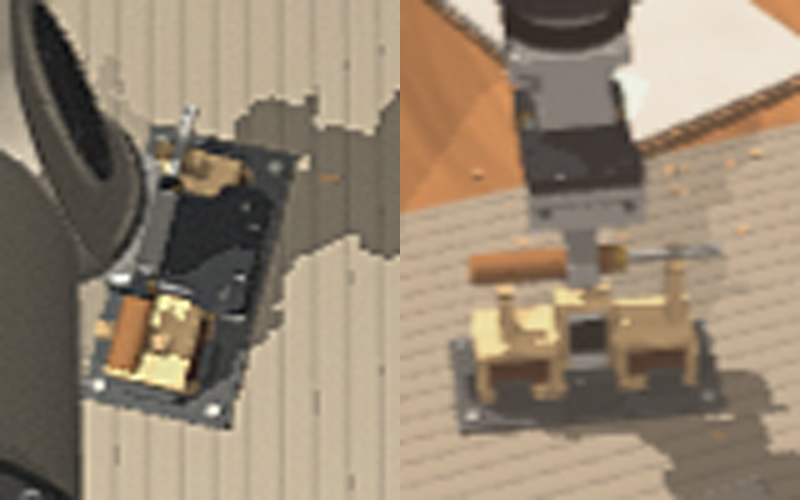

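```bash
python3 - <<'E'
from h import *
gouge((122,371),(191,106),(471,268),(719,252))
E
```

```text
len 159.5 yaw -0.244 pitch -0.02 mid [520.9 207.   98.7] in cas x,y -1.5 0.4 [ 0.1 -0.6 -0.6  0.1] [ 0.1 -0.3 -0.3  0.1]
```

>>> {"fn": "servo_tool", "kwargs": {
  "plan": [
    {"fingers":0,"x":3,"y":0,"z":0,"spin":0},
    {"fingers":0,"x":0,"y":0,"z":0,"spin":0},
    {"fingers":0,"x":0,"y":0,"z":0,"spin":0},
    {"fingers":0,"x":0,"y":0,"z":0,"spin":0},
    {"fingers":0,"x":0,"y":0,"z":0,"spin":0}
  ]
}}

```text
clock: 9.3
tcp_pos: [523.9, 209.2, 83.1]
eef_rot: [-0.438, 0.552, 0.429, 0.565]
wrist_force: [0.2, -0.0, -1.2]
finger_gap: 19.2
```

```bash
python3 look.py b5 82
```

```text
t 9.3 tcp [523.9 209.2  83.1] F [ 0.2 -0.  -1.2] gap 19.2 tilt [ 0.022  0.001 -1.   ]
delta [ 1.1  0.9 -3.3] n50 0.07225077490177603
spin -0.002
```

View pics/b5.png

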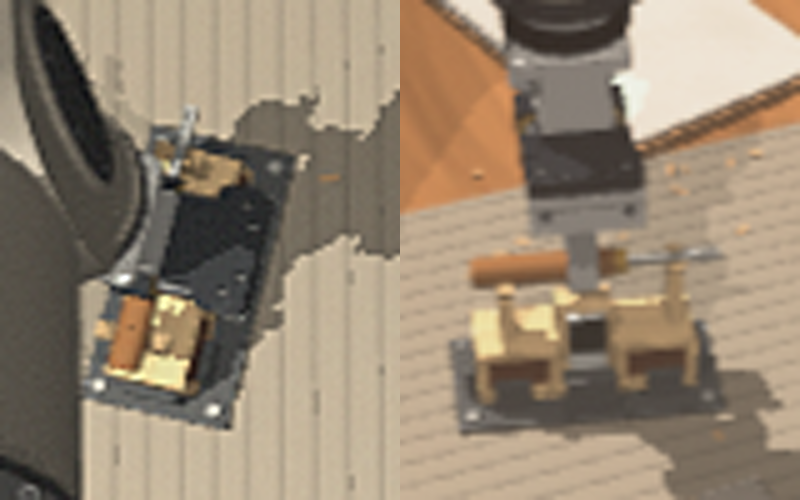

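>>> {"fn": "servo_tool", "kwargs": {
  "plan": [
    {"fingers":0,"x":2,"y":0,"z":0,"spin":0},
    {"fingers":0,"x":1,"y":0,"z":0,"spin":0},
    {"fingers":0,"x":0,"y":0,"z":0,"spin":0},
    {"fingers":0,"x":0,"y":0,"z":0,"spin":0},
    {"fingers":0,"x":0,"y":0,"z":0,"spin":0}
  ]
}}

```text
clock: 9.9
tcp_pos: [524.5, 210.4, 81.2]
eef_rot: [-0.437, 0.552, 0.429, 0.566]
wrist_force: [0.0, -0.1, 1.8]
finger_gap: 19.1
```

```bash
python3 look.py b6 82; python3 -c "
from h import *
P=W(C,[(-70,0,94),(90,0,94)]);print(((proj('top',P)-[165,130])*5).round().tolist(), ((proj('side',P)-[260,70])*5+[400,0]).round().tolist())"
```

```text
t 9.9 tcp [524.5 210.4  81.2] F [ 0.  -0.1  1.8] gap 19.1 tilt [ 0.023  0.003 -1.   ]
delta [-0.9  1.2 -4.6] n50 0.09746822294689483
spin -0.002
[[124.0, 365.0], [193.0, 101.0]] [[468.0, 274.0], [718.0, 255.0]]
```

View pics/b6.png

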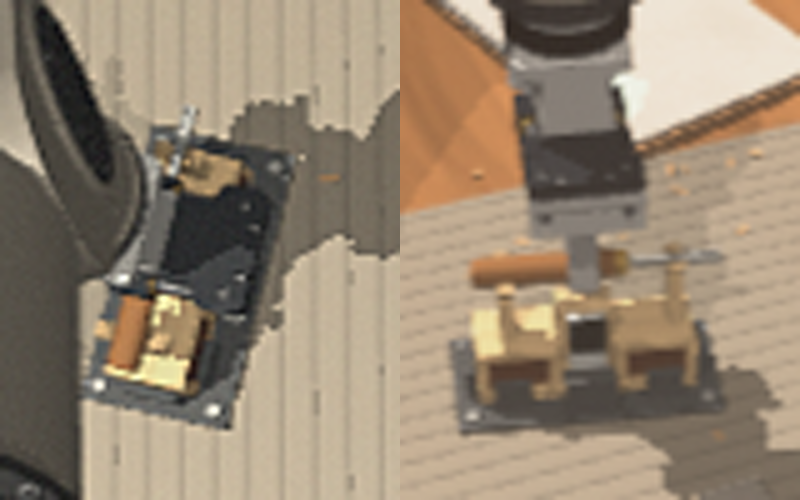

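>>> {"fn": "servo_tool", "kwargs": {
  "plan": [
    {"fingers":0,"x":1.5,"y":0,"z":-1,"spin":0},
    {"fingers":0,"x":1,"y":0,"z":0,"spin":0},
    {"fingers":0,"x":0,"y":0,"z":0,"spin":0},
    {"fingers":0,"x":0,"y":0,"z":0,"spin":0},
    {"fingers":0,"x":0,"y":0,"z":0,"spin":0}
  ]
}}

```text
clock: 10.5
tcp_pos: [524.8, 210.4, 80.9]
eef_rot: [-0.437, 0.551, 0.43, 0.567]
wrist_force: [-0.8, -0.1, 2.8]
finger_gap: 19.3
```

```bash
python3 look.py b7 82; python3 -c "
from h import *
print(env.sense()['moment'])"
```

```text
t 10.5 tcp [524.8 210.4  80.9] F [-0.8 -0.1  2.8] gap 19.3 tilt [ 0.024  0.006 -1.   ]
delta [-1.1  1.4 -4.7] n50 0.10066330905158917
spin -0.002
[-0.10301331  0.39291502 -0.04111579]
```

View pics/b7.png

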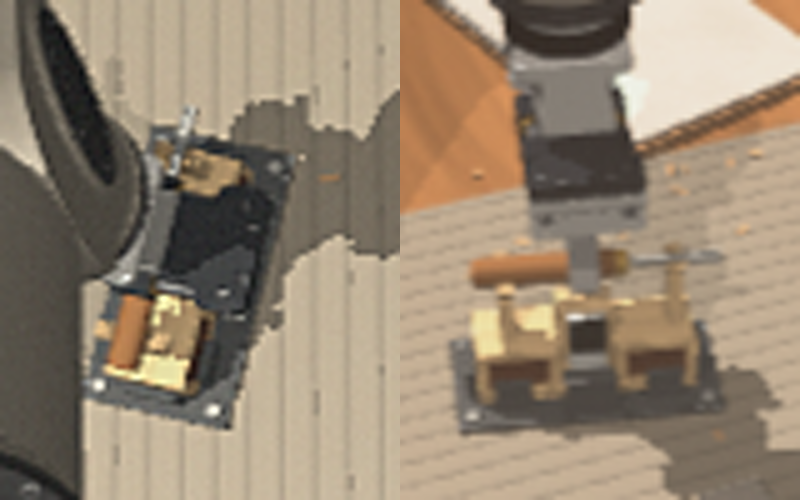

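>>> {"fn": "servo_tool", "kwargs": {
  "plan": [
    {"fingers":24,"x":0,"y":0,"z":0,"spin":0},
    {"fingers":28,"x":0,"y":0,"z":0,"spin":0},
    {"fingers":36,"x":0,"y":0,"z":0,"spin":0},
    {"fingers":44,"x":0,"y":0,"z":0,"spin":0},
    {"fingers":44,"x":0,"y":0,"z":0,"spin":0}
  ]
}}

```text
clock: 11.1
tcp_pos: [524.8, 210.4, 80.3]
eef_rot: [-0.437, 0.551, 0.43, 0.567]
wrist_force: [0.8, -0.5, 0.3]
finger_gap: 41.6
```

```bash
python3 look.py b8 150
```

```text
t 11.1 tcp [524.8 210.4  80.3] F [ 0.8 -0.5  0.3] gap 41.6 tilt [ 0.024  0.005 -1.   ]
delta [-69.7  -0.1  -4. ] n50 1.396537652359279
spin -0.001
```

View pics/b8.png

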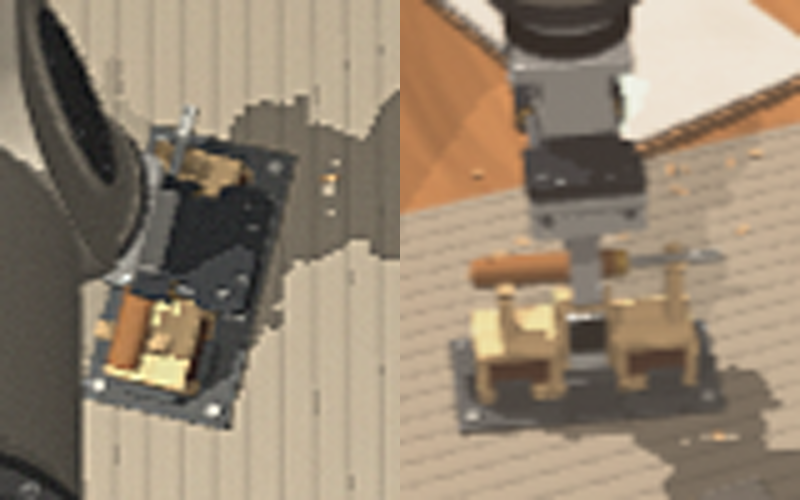

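>>> {"fn": "servo_tool", "kwargs": {
  "plan": [
    {"fingers":100,"x":-5,"y":0,"z":0,"spin":0},
    {"fingers":100,"x":0,"y":0,"z":0,"spin":0},
    {"fingers":100,"x":0,"y":0,"z":0,"spin":0},
    {"fingers":100,"x":0,"y":0,"z":0,"spin":0},
    {"fingers":100,"x":0,"y":0,"z":0,"spin":0}
  ]
}}

```text
clock: 11.7
tcp_pos: [524.8, 210.4, 86.0]
eef_rot: [-0.437, 0.551, 0.43, 0.567]
wrist_force: [0.3, -0.3, -0.9]
finger_gap: 77.6
```

```bash
sed -i 's/^C=.*; G/C=[522.2,206.2,-.25];CT=[524.8,210.4,-.25]; G/; ' h.py; sed -i 's/go(\*C\[:2\]/go(*CT[:2]/' look.py; python3 look.py c1 42
```

```text
t 11.7 tcp [524.8 210.4  86. ] F [ 0.3 -0.3 -0.9] gap 77.6 tilt [ 0.024  0.005 -1.   ]
delta [44.   1.  -0.5] n50 0.8807342904877019
spin -0.001
```

View pics/c1.png

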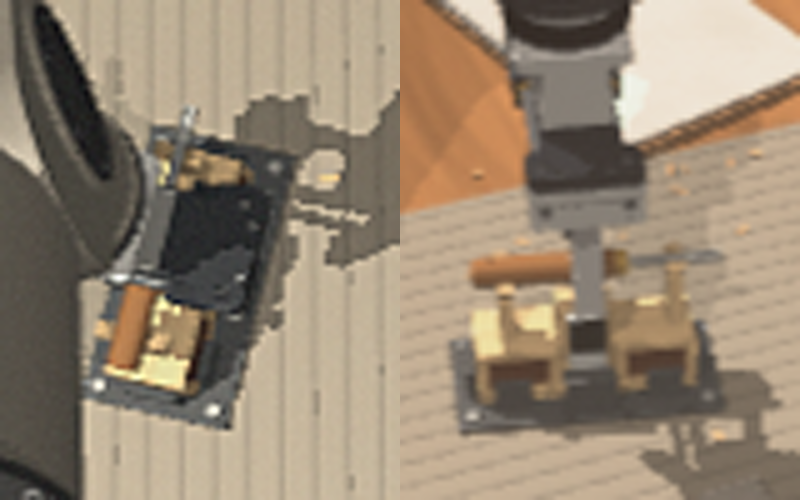

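>>> {"fn": "servo_tool", "kwargs": {
  "plan": [
    {"fingers":100,"x":0,"y":0,"z":0,"spin":0},
    {"fingers":100,"x":0,"y":0,"z":0,"spin":0},
    {"fingers":100,"x":18,"y":0,"z":0,"spin":0},
    {"fingers":100,"x":15,"y":0,"z":0,"spin":0},
    {"fingers":100,"x":5,"y":0,"z":0,"spin":0}
  ]
}}

```text
clock: 12.3
tcp_pos: [526.3, 211.1, 47.3]
eef_rot: [-0.437, 0.55, 0.43, 0.567]
wrist_force: [-0.8, -0.1, 0.9]
finger_gap: 94.2
```

```bash
python3 look.py c2 42
```

```text
t 12.3 tcp [526.3 211.1  47.3] F [-0.8 -0.1  0.9] gap 94.2 tilt [ 0.026  0.006 -1.   ]
delta [ 5.3  1.4 -1.1] n50 0.11150029363299936
spin -0.001
```

View pics/c2.png

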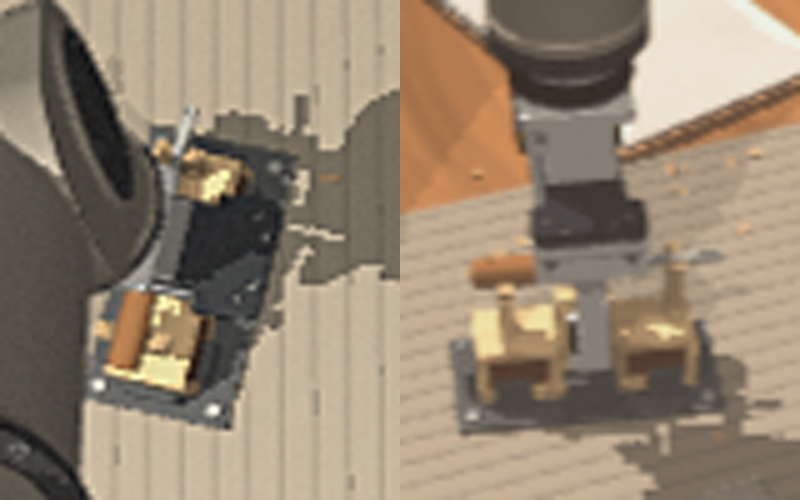

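>>> {"fn": "servo_tool", "kwargs": {
  "plan": [
    {"fingers":85,"x":4,"y":2,"z":-1,"spin":0},
    {"fingers":70,"x":1,"y":0,"z":0,"spin":0},
    {"fingers":70,"x":0,"y":0,"z":0,"spin":0},
    {"fingers":70,"x":0,"y":0,"z":0,"spin":0},
    {"fingers":70,"x":0,"y":0,"z":0,"spin":0}
  ],
  "squeeze": 30
}}

```text
clock: 12.9
tcp_pos: [524.9, 210.8, 43.8]
eef_rot: [-0.437, 0.55, 0.429, 0.568]
wrist_force: [0.4, -0.7, -0.2]
finger_gap: 66.1
```

```bash
python3 -c "
from h import *
go(*CT[:2],42,CT[2])"
```

```text
t 12.9 tcp [524.9 210.8  43.8] F [ 0.4 -0.7 -0.2] gap 66.1 tilt [ 0.027  0.007 -1.   ]
delta [ 1.8  0.1 -0.5] n50 0.037778910941498677
spin -0.002
```

>>> {"fn": "servo_tool", "kwargs": {
  "plan": [
    {"fingers":62,"x":1,"y":0,"z":-0.5,"spin":0},
    {"fingers":58,"x":0,"y":0,"z":0,"spin":0},
    {"fingers":56,"x":0,"y":0,"z":0,"spin":0},
    {"fingers":56,"x":0,"y":0,"z":0,"spin":0},
    {"fingers":56,"x":0,"y":0,"z":0,"spin":0}
  ],
  "squeeze": 30
}}

```text
clock: 13.4
tcp_pos: [525.0, 210.4, 43.1]
eef_rot: [-0.437, 0.549, 0.429, 0.568]
wrist_force: [-0.1, -0.7, -0.1]
finger_gap: 52.8
```

```bash
python3 -c "
from h import *
go(*CT[:2],42,CT[2])"
```

```text
t 13.4 tcp [525.  210.4  43.1] F [-0.1 -0.7 -0.1] gap 52.8 tilt [ 0.028  0.008 -1.   ]
delta [ 1.1  0.2 -0. ] n50 0.021554566077267107
spin -0.002
```

Centred, with no lateral force. I'll pinch fully.

>>> {"fn": "servo_tool", "kwargs": {
  "plan": [
    {"fingers":50,"x":0,"y":0,"z":0,"spin":0},
    {"fingers":40,"x":0,"y":0,"z":0,"spin":0},
    {"fingers":30,"x":0,"y":0,"z":0,"spin":0},
    {"fingers":30,"x":0,"y":0,"z":0,"spin":0},
    {"fingers":30,"x":0,"y":0,"z":0,"spin":0}
  ],
  "squeeze": 32
}}

```text
clock: 13.9
tcp_pos: [525.0, 210.3, 43.6]
eef_rot: [-0.437, 0.549, 0.429, 0.568]
wrist_force: [-0.3, -0.4, 0.4]
finger_gap: 41.9
```

```bash
python3 look.py c3 42
```

```text
t 13.9 tcp [525.  210.3  43.6] F [-0.3 -0.4  0.4] gap 41.9 tilt [ 0.027  0.008 -1.   ]
delta [1.6 0.2 0. ] n50 0.03229335647012079
spin -0.002
```

View pics/c3.png

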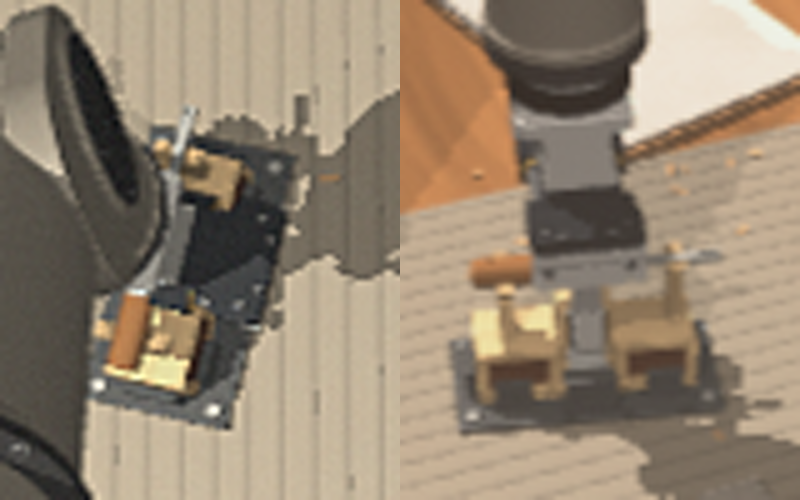

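>>> {"fn": "servo_tool", "kwargs": {
  "plan": [
    {"fingers":30,"x":0,"y":0,"z":0,"spin":0},
    {"fingers":30,"x":0,"y":0,"z":0,"spin":0},
    {"fingers":30,"x":-3,"y":0,"z":0,"spin":0},
    {"fingers":30,"x":-4,"y":0,"z":0,"spin":0},
    {"fingers":30,"x":0,"y":0,"z":0,"spin":0}
  ],
  "squeeze": 35
}}

```text
clock: 14.5
tcp_pos: [524.2, 210.0, 50.6]
eef_rot: [-0.437, 0.55, 0.429, 0.568]
wrist_force: [-0.3, 0.2, -4.2]
finger_gap: 41.6
```

```bash
python3 look.py c4 42
```

```text
t 14.5 tcp [524.2 210.   50.6] F [-0.3  0.2 -4.2] gap 41.6 tilt [ 0.026  0.007 -1.   ]
delta [ 8.6 -0.2  0.5] n50 0.17215696855408205
spin -0.002
```

View pics/c4.png

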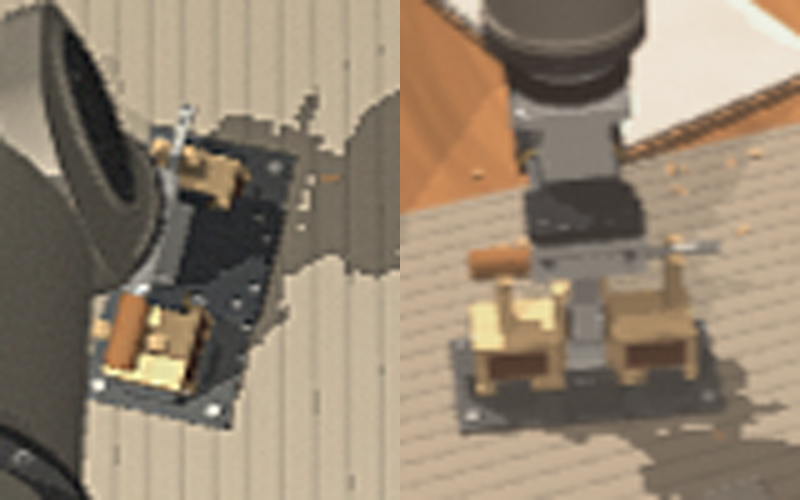

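>>> {"fn": "servo_tool", "kwargs": {
  "plan": [
    {"fingers":30,"x":-6,"y":0,"z":0,"spin":0},
    {"fingers":30,"x":-8,"y":0,"z":0,"spin":0},
    {"fingers":30,"x":-8,"y":0,"z":0,"spin":0},
    {"fingers":30,"x":-8,"y":0,"z":0,"spin":0},
    {"fingers":30,"x":-8,"y":0,"z":0,"spin":0}
  ]
}}

```text
clock: 15.1
tcp_pos: [522.6, 209.3, 90.6]
eef_rot: [-0.437, 0.551, 0.429, 0.567]
wrist_force: [-0.7, 0.1, -3.3]
finger_gap: 41.6
```

```bash
python3 look.py c5 42
```

```text
t 15.1 tcp [522.6 209.3  90.6] F [-0.7  0.1 -3.3] gap 41.6 tilt [ 0.025  0.006 -1.   ]
delta [48.7 -0.8  1.1] n50 0.9740115387658557
spin -0.002
```

View pics/c5.png

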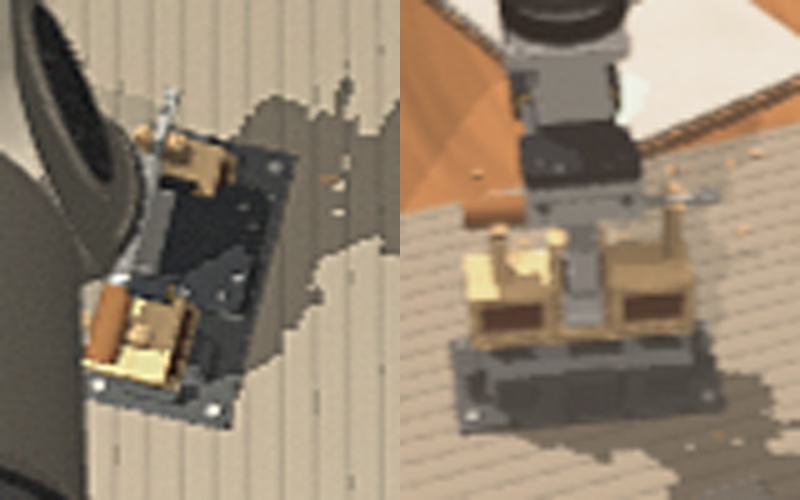

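Both came up together and sit level. I'll continue the lift to about 190.

>>> {"fn": "servo_tool", "kwargs": {
  "plan": [
    {"fingers":30,"x":-10,"y":0,"z":0,"spin":0},
    {"fingers":30,"x":-14,"y":0,"z":0,"spin":0},
    {"fingers":30,"x":-16,"y":0,"z":0,"spin":0},
    {"fingers":30,"x":-16,"y":0,"z":0,"spin":0},
    {"fingers":30,"x":-16,"y":0,"z":0,"spin":0}
  ]
}}

```text
clock: 15.7
tcp_pos: [519.9, 208.2, 166.9]
eef_rot: [-0.437, 0.551, 0.429, 0.567]
wrist_force: [-0.2, 0.9, -4.1]
finger_gap: 41.6
```

>>> {"fn": "servo_tool", "kwargs": {
  "plan": [
    {"fingers":30,"x":-12,"y":0,"z":0,"spin":0},
    {"fingers":30,"x":-8,"y":0,"z":0,"spin":0},
    {"fingers":30,"x":-4,"y":0,"z":0,"spin":0},
    {"fingers":30,"x":0,"y":0,"z":0,"spin":0},
    {"fingers":30,"x":0,"y":0,"z":0,"spin":0}
  ]
}}

```text
clock: 16.2
tcp_pos: [519.8, 208.2, 195.4]
eef_rot: [-0.437, 0.55, 0.429, 0.568]
wrist_force: [-0.5, 0.0, -4.1]
finger_gap: 41.7
```

```bash
python3 - <<'E'
from h import *
go(*CT[:2],190,CT[2])
s=env.grab_frame("side")[:,:,::-1];t=env.grab_frame("top")[:,:,::-1]
def c(im,x,y,w,h,k): return cv2.resize(im[y:y+h,x:x+w],None,fx=k,fy=k,interpolation=cv2.INTER_CUBIC)
cv2.imwrite("pics/d1.png",np.hstack([c(t,160,130,80,100,5),c(s,260,40,80,100,5)]))
cv2.imwrite("pics/d1s.png",s)
E
```

```text
t 16.2 tcp [519.8 208.2 195.4] F [-0.5  0.  -4.1] gap 41.7 tilt [ 0.026  0.007 -1.   ]
delta [ 5.5 -4.1  3.3] n50 0.15240939347198998
spin -0.002
```

View pics/d1.png

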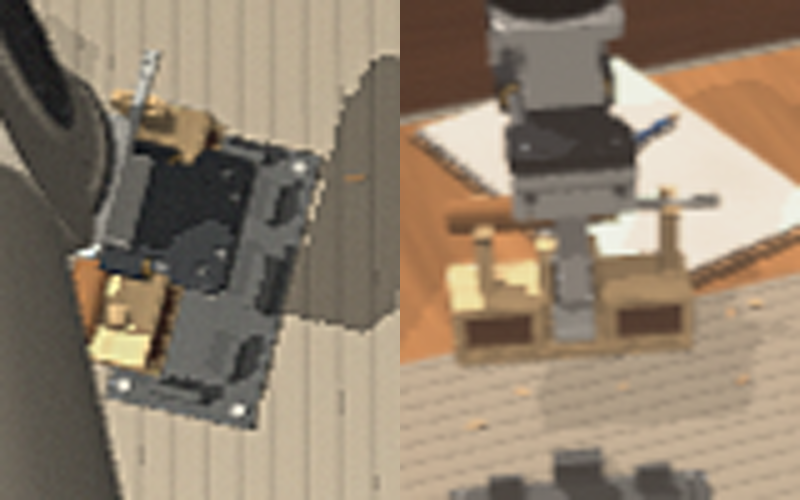

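View pics/d1s.png

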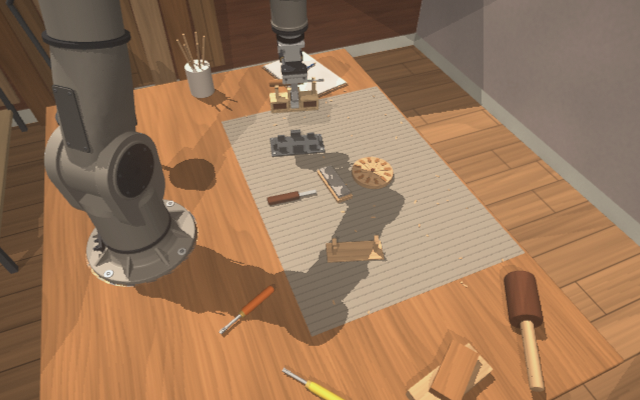

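```bash
python3 - <<'E'
from h import *
for dz in(152,158):
  P=W([519.5-2.6,208.2-4.2,-.25],[(-72,-24,dz),(72,-24,dz),(-70,0,dz+88),(90,0,dz+88)]);print(((proj('side',P)-[260,40])*5+[400,0]).round().tolist())
s=env.sense();print(s["clock"],np.abs(s["joint_vel"]).max(),s["wrist_force"],s["finger_gap"],s["tcp_pos"])
E
```

```text
[[454.0, 376.0], [690.0, 358.0], [444.0, 226.0], [716.0, 208.0]]
[[454.0, 368.0], [691.0, 350.0], [443.0, 217.0], [717.0, 199.0]]
16.3 0.001854288873757192 [-0.55373393  0.00446962 -3.90514662] 41.48856822098774 [519.78755023 208.12857123 195.14864281]
```

```bash
python3 -c "
from station import env
print(env.finish_job())"
```

```text
the job is handed in; nothing more can be done
None
```

The gouge went from its rest into the cassette's notches, handle in the wide one and shank in the narrow one, and I let go of it. I then pinched both catches (35 N), lifted the cassette out of the dock with the gouge in it, and handed the job in at about 16.3 s with the arm still holding it.

Last checks before handing in:
- **Height and level:** the underside is about 158 mm above the bench by the arm's reading. The side picture agrees to about 2 px and shows both cassette and gouge level.
- **Stillness and grip:** joint speeds were below 0.002 rad/s, the load was steady at about 4 N, and the gap between the fingers was steady at 41.5 mm.
- **Bystanders:** the knife, stone and plaque lie where they were in the last side picture, as do the orange and yellow look-alikes.

Disagreements:
- **Sideways position:** the arm's reading and the cameras differed by about 4 mm in y. I centred the pinch on where the gripper sat when the gouge rested in the notches; the wrist showed no sideways force when the catches closed.
- **Finger gap:** 41.5 mm is below the stated 45 mm for fully pinched catches. I took this as the rubber pads compressing, and did not check it further.
- **Tool tilt:** the gripper drifted to about 1.5° off vertical over the job, but it had nearly all built up before the pinch, so it did not tip the cassette.

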